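# Show a screwdriver's blade to the inspection camera

## Task

The blade of the flat-blade screwdriver in the bench tool rack (the one whose handle has two broad flat sides) has to be checked for wear: pull it up out of the rack and hold it in the air in front of the inspection camera, blade down, with the end of the blade at the camera's viewing point 90 mm straight out from the middle of the lens, the flat of the blade facing the lens squarely and the shaft standing upright in the camera's picture (so it leans to match the camera's downward look). Finish while still holding it there, steady and touching nothing but the gripper. Do not touch the camera or its stand, and leave the other tools and everything on the bench where they are.

Things in the scene. Friction and masses are not known exactly. Their poses are not given: they have to be found in the camera images.
- driver_handle (a point): flat-blade screwdriver, about 90 g, loose, upright in a rack hole at any turn about z: the only handle oblong in section. Blue handle 95 mm tall: upper 83 mm a block 24 x 34 mm, lowest 12 mm a 21 mm neck resting on the rack's top. Point: middle of the handle, 47.5 mm below its top. z: up along the tool, blade to handle end; x (24 mm way): square to the handle's broad sides and to the blade's flat faces
- driver_tip (a point): middle of the end edge of that screwdriver's blade, on its axis, 122.5 mm below driver_handle; same axes. Steel shaft 6 mm thick, 75 mm from handle to blade end; blade 8.5 mm wide (along y), 2 mm thick (along x), parallel to the handle's broad sides
- focus (a point): the inspection camera's viewing point: an empty point in the air, 90 mm straight out from the middle of the lens, 110 to 170 mm above the bench. x points from here straight back to the lens, z is up in the camera's picture (leaning away from the camera), y is level. The camera looks roughly towards the robot and 23 to 37 degrees downwards
- lens (a point): middle of the camera's lens front, inside a 64 mm wide ring light; axes as focus. Behind it a white camera head 48 mm wide, in all 100 mm long to a stiff tilt joint at the post, 235 mm above the bench
- cam_stand: fixed stand that carries the camera head: 20 mm steel post, 305 mm tall, on a white base 170 x 135 mm. Origin on the bench roughly below the viewing point (within 40 mm); x is level from there towards the post, which is at x = 235 mm; base from x = 130 to 300 mm. The lens front is nearest, at x = 85 to 110 mm
- rack: tool rack of grey sheet steel, fixed, foot 90 x 268 mm; origin under its centre on the bench. Top plate 70 x 268 mm, upper face 90 mm above the bench, 6 mm thick, with four 15 mm through holes along y at y = -96, -32, 32, 96 mm, x = 0; open below. Which tool stands in which hole varies
- cross_driver_mid (a point): cross-point screwdriver: blue round waisted handle 29 mm thick and 96 mm tall, standing handle up in another hole of the rack; to be left there. This point is on its axis 45 mm above the rack's top
- nut_driver_mid (a point): nut driver: blue thick round handle 31 mm thick and 90 mm tall, standing handle up in another hole of the rack; to be left there. This point is on its axis 45 mm above the rack's top
- small_driver_mid (a point): small driver: blue slim round handle 12 mm thick and 88 mm tall with a 19 mm swivel cap, standing handle up in another hole of the rack; to be left there. This point is on its axis 45 mm above the rack's top
- board_mid (a point): green circuit board 100 x 70 mm, about 21 mm high, lying on the bench; bystander; its centre
- meter_mid (a point): grey hand multimeter 150 x 74 x 40 mm lying on the bench; bystander; its centre
- tape_mid (a point): yellow roll of tape, 84 mm across, 19 mm high, lying flat; bystander; its centre
- carton_mid (a point): small cardboard box 60 x 60 x 45 mm; bystander; its centre
Things that resemble listed ones, but are neither listed nor needed, are in the scene too. Leave any brown, green or turquoise look-alike of the part that bears driver_handle alone.

How it is judged:
On the way:
1. the flat-blade screwdriver is gripped and drawn clear of the rack, its blade end above the rack's top (z of driver_tip in the frame of rack above 0.095 m and contact force between driver and the fingers above 1 N and contact force between driver and rack below 0.05 N), for 0.2 s.
At the end, for the whole second after the job is handed in: Held by the fingers alone, still (under 20 mm/s, 0.2 rad/s), blade down, its end over 80 mm above the bench and within 20 mm of the viewing point; blade flat to the lens (either face) and shaft upright in the picture, each within 15 degrees; touching no rack, bench or camera (distance between driver_tip and focus below 0.02 m and angle between the x axis of driver_tip and the x axis of focus, either way round below 0.26 rad and angle between the z axis of driver_tip and the z axis of focus, either way round below 0.26 rad and angle between driver_tip's own z axis and vertical below 1.2 rad and height (world z) of driver_tip above 0.08 m and contact force between driver and the fingers above 1 N and contact force between driver and rack below 0.05 N and contact force between driver and cam_stand below 0.05 N and contact force between driver and table below 0.05 N and linear speed of driver below 0.02 m/s and angular speed of driver below 0.2 rad/s); the arm keeps its last pose, push and grip.
It fails at once if the camera or its stand is touched or turned (contact force between cam_stand and anything else above 0.5 N or distance of focus from where it was at the start of the episode above 0.01 m).
It fails at once if another tool is pulled out or knocked, or something on the bench is pushed away by more than 20 mm (distance of any of cross_driver_mid, nut_driver_mid, small_driver_mid, board_mid, meter_mid, tape_mid, carton_mid from where it was at the start of the episode above 0.02 m).
It also fails if it takes over 42 s, if anything falls off the work surface, if the arm or the gripper's body presses on something with over 40 N, if the wrist force passes 120 N, or if a joint passes its speed limit or range.

## Robot

A 7-joint arm with a two-finger parallel gripper is mounted at the origin on the work surface. World frame = base frame: x ahead of the robot, y to its left, z up, the work surface at z = 0. Lengths are in m, angles in rad, forces in N, time in s.
With the tool pointing down it reaches from about 0.425 to 0.95 m from the base axis. Payload 4.7 kg.
Tool frame: the origin (TCP) lies on the centre line of the jaws, within the pads' length; the fingertips stand robot.nose_length ahead of it and the grasp point (between the pads) lies 8 mm behind it (robot.nose_length is the distance from the TCP to the fingertips, in m); z points along the fingers, x is the direction in which the jaws open and shut, and the axes are right-handed (so a half turn about z gives the same grasp; the last joint's range is limited). The gripper opens to 85 mm and grips with 20 to 120 N. Pads are 22 mm wide; open, the fingers measure 114 mm over their backs; the gripper's body (76 mm by 85 mm) begins 54 mm behind the grasp point. The pads swing forward as they close: fully open they stand 13 mm farther back than shut.
Start: joints at [-1.251, 0.469, -0.049, 1.532, 0.024, 1.141, -0.082], TCP at [0.231, 0.634, 0.242] pointing down, gripper open.
Joint ranges: [-2.59, 2.59], [-0.33, 1.99], [-1.39, 1.29], [0.1, 2.45], [-1.04, 4.18], [0.21, 1.99], [-2.66, 2.66]. Speed limits (rad/s): [2.57, 2.57, 3.14, 3.14, 3.14, 3.14, 3.14].

## Interface

Orientations are given as [roll, pitch, yaw] about the fixed x, y, z axes, in that order (R = Rz(yaw) Ry(pitch) Rx(roll)).
In Python, from plant import robot gives the robot as it stands. Calls block until the motion is done:
- robot.goto(position, orientation): joint-space move of the TCP to a pose.
- robot.move_straight(position, vel=0.15, attitude=None, contact_N=None): straight line of the TCP; attitude=None keeps the orientation; vel is the mean speed in m/s. With contact_N (N) it stops when the force on the tool has changed by that much, and returns True; else False.
- robot.move_joints(angles): joint-space move.
- robot.grip(opening, strength=None): opening from 0.0 (shut) to 1.0 (fully open); strength is the grip in N (None keeps the last); returns when the fingers have stopped.
- robot.sleep(seconds).
- robot.inverse_kinematics(position, orientation): joint angles nearest the present ones, or None.
- robot.sense(): the state.
- robot.grab_frame(name): name is "scene" or "top"; returns a dict with "image" (420x560x3 uint8, red, green, blue), "range_z" (420x560 float32, m along the optical axis (not along the pixel's ray), 0 where there is no reading), "fx", "fy", "cx", "cy" (pixels), "R" (3x3) and "t" (3): a world point X has camera coordinates R X + t. Camera axes: x right, y down, z forward; pixel columns grow to the right and rows downward; lengths in m; the calibration is good to about 2 mm. A picture is of the moment at which its call begins.
A pose or a line that the arm cannot do raises robot.IKError and nothing moves.
- robot.close_job(): hands the job in, once; it reports no verdict.
The state is a dict: "t": time; "joint_pos": joint angles; "joint_velocities": joint speeds; "effort": joint torques, N m; "tcp_pos": TCP position; "tcp_rot": TCP orientation; "wrist_force": force on the tool from outside, world axes, zero at the start; "torque": the same for the moment, N m; "opening": opening from 0.0 (shut) to 1.0 (fully open).
Only numpy, scipy, OpenCV 4.12 (cv2) and the standard library are available. Lean on these libraries where they do the work, as an engineer would, in place of code of your own. Each camera call takes 0.05 s, during which the arm holds its last target.

## Working session

There is one attempt and no reset: what is moved stays moved. The work goes in short steps, each a Python script; the robot and the scene stay as the last script left them, time stands still between calls to the robot, and variables do not carry over. Pictures are saved under pics/ and viewed, and the job is handed in when it is done.

```bash
ls; mkdir -p pics; cat > h.py <<'E'
import numpy as np, cv2, pickle
from plant import robot
def grab(n,tag):
    f=robot.grab_frame(n); pickle.dump(f,open(f'{tag}.pkl','wb'))
    cv2.imwrite(f'pics/{tag}.png',f['image'][:,:,::-1]); return f
def cloud(f):
    z=f['range_z'].astype(float); v,u=np.mgrid[:z.shape[0],:z.shape[1]]
    P=np.stack([(u-f['cx'])/f['fx']*z,(v-f['cy'])/f['fy']*z,z],-1)
    W=(P-f['t'])@f['R']; W[z==0]=np.nan; return W
E
python3 - <<'E'
from h import *
for n in('scene','top'):
    f=grab(n,n+'0'); print(n,f['fx'],f['cx'],f['cy'],f['R'].round(3).tolist(),(-f['R'].T@f['t']).round(3))
s=robot.sense();print(s['t'],robot.nose_length,s['tcp_rot'],s['opening'])
E
```

```text
pics
scene 399.4833836015369 280.53430510544035 208.870014231863 [[-0.691, 0.722, 0.008], [0.521, 0.506, -0.687], [-0.501, -0.471, -0.726]] [0.988 0.461 0.857]
top 446.3609916314247 287.1857095443522 201.41354643565015 [[0.02, -1.0, -0.004], [-0.998, -0.02, -0.053], [0.053, 0.005, -0.999]] [0.451 0.002 1.354]
0.1 0.011 [3.14155059e+00 1.80611678e-03 1.22203356e+00] 1.0003806871267422
```

View pics/scene0.png

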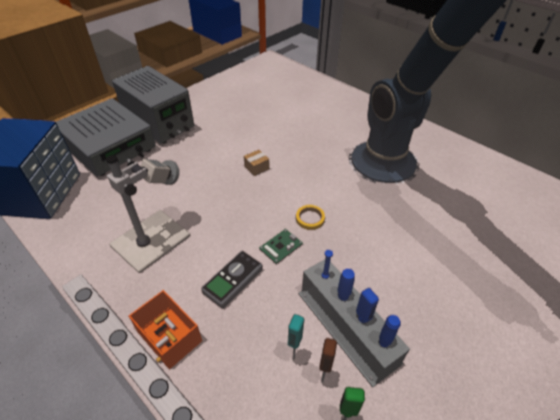

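View pics/top0.png

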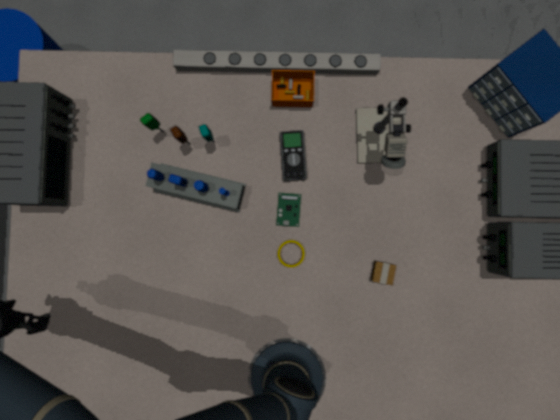

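The scene view shows the rack at about (350,315), with four blue handles at (327,263), (346,284), (368,305) and (389,330). Green, brown and turquoise look-alikes stand in front of it. The camera stand is at (145,215). I'll enlarge both views.

```bash
python3 - <<'E'
import cv2,numpy as np
a=cv2.imread('pics/scene0.png')[235:365,290:420];b=cv2.imread('pics/top0.png')[150:220,140:260]
a=cv2.resize(a,(390,390),interpolation=cv2.INTER_CUBIC);a=cv2.convertScaleAbs(a,alpha=1.6)
b=cv2.resize(b,(400,233),interpolation=cv2.INTER_CUBIC);b=cv2.convertScaleAbs(b,alpha=1.6)
c=np.zeros((390,800,3),np.uint8);c[:,:390]=a;c[:233,400:]=b
cv2.imwrite('pics/crop1.png',c)
c=cv2.imread('pics/scene0.png')[140:280,90:210];d=cv2.imread('pics/top0.png')[85:185,345:425]
o=np.zeros((560,800,3),np.uint8);o[:,:400]=cv2.resize(c,(480,560),interpolation=3)[:,:400] if 0 else cv2.resize(c,(400,560));o[:500,400:]=cv2.resize(d,(400,500))
cv2.imwrite('pics/crop2.png',o)
E
```

```text
(no output)
```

View pics/crop1.png

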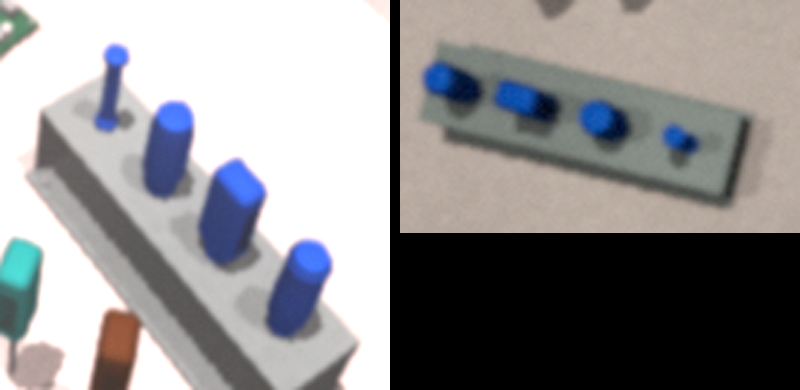

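View pics/crop2.png

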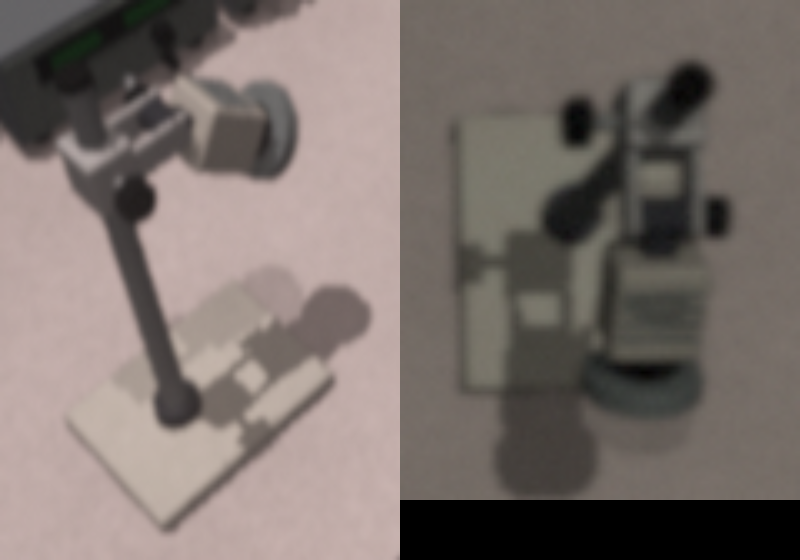

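Candidates: (327,263) is slim with a cap, so the small driver. (346,284) and (389,330) have round tops. (368,305) has a rectangular block top and is the only oblong blue handle, so it is the target. In the top view it is at about (178,181). The turquoise, brown and green blocks are look-alikes to leave alone. Next I'll measure the handle, rack and camera from the depth images.

```bash
cat > m.py <<'E'
from h import *
out={}
for n in('scene0','top0'):
    f=pickle.load(open(n+'.pkl','rb'));W=cloud(f);out[n]=(f,W)
    hsv=cv2.cvtColor(f['image'],cv2.COLOR_RGB2HSV)
    m=((hsv[...,0]>105)&(hsv[...,0]<130)&(hsv[...,1]>150)).astype(np.uint8)
    k,l,st,c=cv2.connectedComponentsWithStats(m)
    for i in range(1,k):
        if st[i,4]<15 or st[i,4]>2000: continue
        P=W[l==i];P=P[~np.isnan(P[:,0])]
        if len(P)==0: continue
        zt=P[:,2].max(); T=P[(P[:,2]>0.165)]
        print(n,c[i].round(),st[i,4],'ztop',zt.round(3))
        if len(T)>5:
            T=T[abs(T[:,2]-np.median(np.sort(T[:,2])[-len(T)//3:]))<.005]
            r=cv2.minAreaRect(T[:,:2].astype(np.float32)*1000)
            print('   top',T.mean(0).round(4),len(T),[np.round(q,1).tolist() if not np.isscalar(q) else round(q,1) for q in r])
    # rack top
    g=(abs(W[...,2]-.09)<.005)&(W[...,1]>.1)&(W[...,1]<.6)&(W[...,0]>.4)&(W[...,0]<.9)
    k,l,st,c=cv2.connectedComponentsWithStats(g.astype(np.uint8))
    i=1+st[1:,4].argmax();P=W[l==i]
    r=cv2.minAreaRect(P[:,:2].astype(np.float32)*1000);print(n,'rack',r,P[:,2].mean())
    f0=f
    g=(W[...,2]<.02)&(W[...,2]>-.02); print('bench z',np.nanmedian(W[...,2][g]))
E
python3 m.py
```

```text
scene0 [216.  19.] 1779 ztop 0.004
scene0 [311.  12.] 383 ztop -0.414
scene0 [499.  31.] 63 ztop 0.255
   top [-0.7054  0.0029  0.2465] 10 [[-704.7, 2.4], [17.7, 11.9], 19.3]
scene0 [328. 253.] 28 ztop 0.18
   top [0.5426 0.1833 0.1781] 26 [[542.6, 183.7], [11.6, 10.5], 38.2]
scene0 [348. 274.] 88 ztop 0.183
   top [0.5573 0.2458 0.1801] 83 [[556.7, 245.7], [20.3, 20.3], 38.4]
scene0 [369. 296.] 146 ztop 0.189
   top [0.5718 0.3079 0.1851] 132 [[571.4, 308.3], [29.6, 18.4], 71.4]
scene0 [393. 322.] 139 ztop 0.189
   top [0.5857 0.3698 0.1859] 106 [[585.2, 370.0], [20.2, 19.0], 85.7]
scene0 rack ((560.5457763671875, 274.49945068359375), (269.0264587402344, 72.4407958984375), 77.17243194580078) 0.09113532278608129
bench z 0.002002201808956675
top0 [155. 175.] 117 ztop 0.191
   top [0.58   0.3665 0.1858] 54 [[579.6, 366.8], [17.1, 22.0], 69.7]
top0 [177. 180.] 125 ztop 0.194
   top [0.5656 0.3057 0.1852] 77 [[566.0, 306.2], [31.0, 19.8], 75.2]
top0 [200. 186.] 109 ztop 0.186
   top [0.5521 0.2438 0.1789] 68 [[552.9, 243.9], [22.6, 22.6], 46.1]
top0 [223. 191.] 43 ztop 0.182
   top [0.5375 0.1808 0.1778] 25 [[537.4, 181.3], [15.9, 12.3], 57.8]
top0 rack ((559.1077270507812, 275.68231201171875), (270.2198791503906, 70.08707427978516), 77.27156066894531) 0.09026610509039541
bench z 0.0003923054994342107
```

```bash
cat > m2.py <<'E'
from h import *
for n,(r0,r1,c0,c1) in {'scene0':(140,275,95,200),'top0':(85,185,345,420)}.items():
    f=pickle.load(open(n+'.pkl','rb'));W=cloud(f)
    hsv=cv2.cvtColor(f['image'],cv2.COLOR_RGB2HSV)
    sub=W[r0:r1,c0:c1]; 
    im=np.zeros(sub.shape,np.uint8)
    z=np.nan_to_num(sub[...,2])
    im=cv2.applyColorMap(np.clip(z/0.32*255,0,255).astype(np.uint8),cv2.COLORMAP_JET)
    im[np.isnan(sub[...,2])]=0
    s=4;im=cv2.resize(im,None,fx=s,fy=s,interpolation=0)
    cv2.imwrite(f'pics/h_{n}.png',im)
    # base
    g=(abs(sub[...,2]-.012)<.008)
    print(n,sub[...,0][z>.1].min(),sub[...,0][z>.1].max(),sub[...,1][z>.1].min(),sub[...,1][z>.1].max(), (z>.1).sum())
    print(np.histogram(z[z>0.005],bins=np.arange(0.005,.34,.02)))
E
python3 m2.py; python3 - <<'E'
import cv2,numpy as np
a=cv2.imread('pics/h_scene0.png');b=cv2.imread('pics/h_top0.png')
o=np.zeros((560,740,3),np.uint8);o[:540,:420]=a;o[:400,430:730]=b;cv2.imwrite('pics/hh.png',o)
E
```

```text
scene0 0.6030394063859426 0.7710186080595756 -0.6402869459743966 -0.21465143224952668 2196
(array([2872,  385,  317,  293,  374,   54,   54,   64,  131,  263,  274,
        605,  398,   66,   80,   45]), array([0.005, 0.025, 0.045, 0.065, 0.085, 0.105, 0.125, 0.145, 0.165,
       0.185, 0.205, 0.225, 0.245, 0.265, 0.285, 0.305, 0.325]))
top0 0.6037271116284822 0.7657600733082447 -0.30040379386136523 -0.21588547823344387 1482
(array([1562,   48,   14,   14,   14,   16,   16,   13,   44,  209,  251,
        565,  260,   23,   66,   16]), array([0.005, 0.025, 0.045, 0.065, 0.085, 0.105, 0.125, 0.145, 0.165,
       0.185, 0.205, 0.225, 0.245, 0.265, 0.285, 0.305, 0.325]))
```

View pics/hh.png

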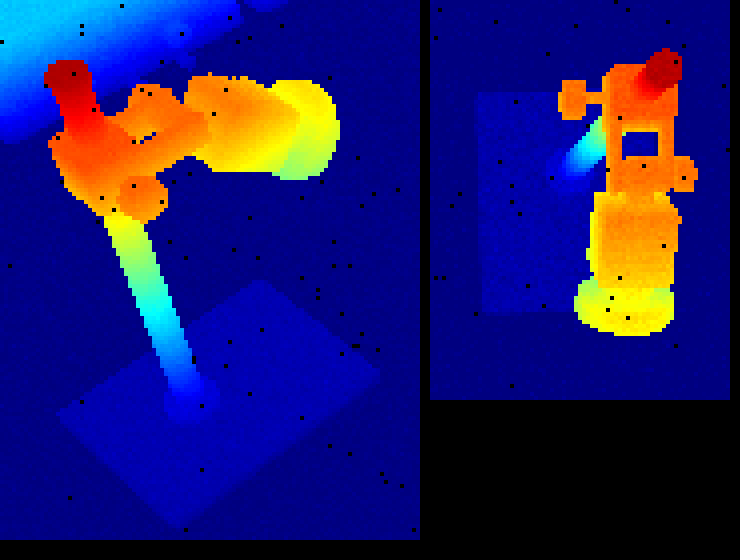

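The height maps show the head box, the ring (64 mm, yellow) and the post clearly in both views. I'll fit the stand yaw from the base, the pitch from the head's top face, and the ring axis and front.

```bash
cat > m3.py <<'E'
from h import *
from scipy.optimize import least_squares
C={}
for n,(r0,r1,c0,c1) in {'scene0':(140,275,95,200),'top0':(85,185,345,420)}.items():
    f=pickle.load(open(n+'.pkl','rb'));W=cloud(f);sub=W[r0:r1,c0:c1];C[n]=sub
    g=(sub[...,2]>.006)&(sub[...,2]<.03)&(sub[...,1]>-.4)&(sub[...,0]>.5)
    g=cv2.morphologyEx(g.astype(np.uint8),cv2.MORPH_OPEN,np.ones((3,3)))
    k,l,st,c=cv2.connectedComponentsWithStats(g);i=1+st[1:,4].argmax()
    P=sub[l==i];P=P[~np.isnan(P[:,0])]
    print(n,'base',cv2.minAreaRect(P[:,:2].astype(np.float32)*1000),np.median(P[:,2]))
    hi=sub[(sub[...,2]>.06)&(sub[...,2]<.2)&(sub[...,0]>.7)&(sub[...,1]>-.4)]
    print(' post',hi.mean(0),len(hi))
    tp=sub[(sub[...,2]>.285)&(sub[...,1]>-.4)];print(' posttop',tp.mean(0),tp[:,:2].min(0),tp[:,:2].max(0))
    # head body top face
    B=(sub[48:70,46:58] if n=='top0' else sub[22:32,52:68]).reshape(-1,3);B=B[~np.isnan(B[:,0])]
    for _ in range(3):
        m=B.mean(0);nn=np.linalg.svd(B-m,full_matrices=False)[2][2];nn*=np.sign(nn[2]);d=(B-m)@nn;B=B[abs(d)<2*d.std()+1e-4]
    print(' headtop n',nn.round(3),'tilt',np.degrees(np.arccos(nn[2])).round(1),'az',np.degrees(np.arctan2(nn[1],nn[0])).round(1),d.std(),len(B),m.round(3))
E
python3 m3.py
```

```text
scene0 base ((731.9652099609375, -264.3074035644531), (169.83705139160156, 137.5349578857422), 2.339709520339966) 0.015882517165077718
 post [ 0.7540973  -0.25762373  0.13333292] 347
 posttop [ 0.75315963 -0.2598274   0.2997374 ] [ 0.74116367 -0.27503498] [ 0.76300365 -0.25273002]
 headtop n [-0.434  0.181  0.882] tilt 28.1 az 157.3 0.0037207355728213374 144 [ 0.666 -0.254  0.234]
top0 base ((728.3588256835938, -245.1729736328125), (168.62269592285156, 95.6656494140625), 2.6923911571502686) 0.013589922986568323
 post [ 0.7448207  -0.25849516  0.11542755] 82
 posttop [ 0.74871716 -0.26298486  0.30148628] [ 0.73846914 -0.27366079] [ 0.76107132 -0.25334268]
 headtop n [-0.338 -0.15   0.929] tilt 21.7 az -156.1 0.003907189405688246 234 [ 0.661 -0.266  0.23 ]
```

```bash
cat > m4.py <<'E'
from m3 import *
yaw=np.radians(2.5);ex=np.array([np.cos(yaw),np.sin(yaw)]);ey=np.array([-ex[1],ex[0]])
o=np.array([.751,-.263])
im=np.full((560,800,3),255,np.uint8)
for n,col in(('scene0',(0,0,200)),('top0',(200,0,0))):
    P=C[n].reshape(-1,3);P=P[(P[:,2]>.1)&(P[:,1]>-.4)]
    s=(P[:,:2]-o)@ex;h=(P[:,:2]-o)@ey
    k=2600
    for a,b,z in zip(s,h,P[:,2]):
        x=int(560+a*k) 
        cv2.circle(im,(x,int(560-(z-.1)*k)),1,col,-1) if 1 else 0
    for a,b,z in zip(s,h,P[:,2]):
        pass
for i in range(-20,10,2): cv2.putText(im,str(i*10),(int(560+i*26),555),0,.35,(0,0,0))
for i in range(10,32,2): cv2.putText(im,str(i*10),(0,int(560-(i-10)*26)),0,.35,(0,0,0))
cv2.imwrite('pics/prof.png',im)
E
python3 m4.py>/dev/null
```

```text
(no output)
```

View pics/prof.png

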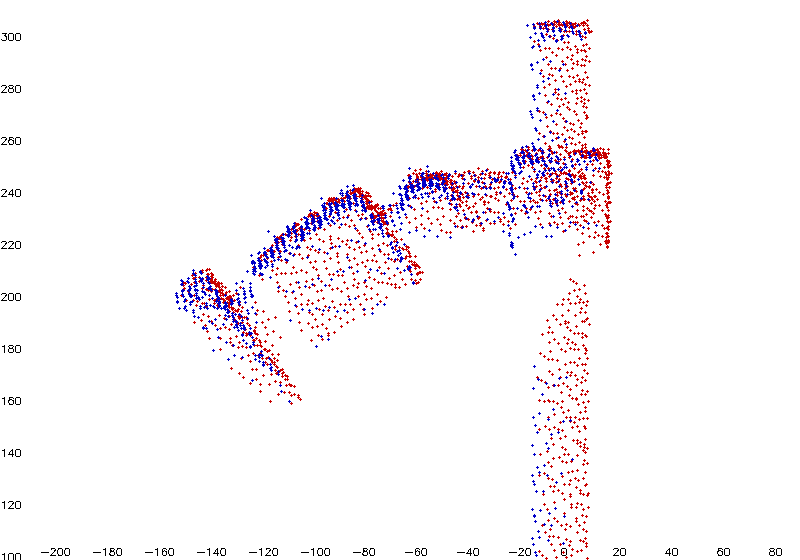

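The profile in the stand's vertical plane shows the ring top corners near (-152,201) and (-141,210) mm, and the head's top edge sloping about 36°. I'll refine this with line fits and find the lateral centre.

```bash
cat > m5.py <<'E'
from m3 import *
o=np.array([.751,-.263])
def sh(P,yaw):
    ex=np.array([np.cos(yaw),np.sin(yaw)]);ey=np.array([-ex[1],ex[0]])
    return np.c_[(P[:,:2]-o)@ex,(P[:,:2]-o)@ey,P[:,2]]
for n in C:
    P=C[n].reshape(-1,3);P=P[(P[:,2]>.1)&(P[:,1]>-.4)];S=sh(P,np.radians(2.5))
    hd=S[(S[:,0]>-.12)&(S[:,0]<-.085)]
    # RANSAC plane for top face
    rng=np.random.default_rng(0);best=None
    for _ in range(2000):
        q=hd[rng.choice(len(hd),3,False)];v=np.cross(q[1]-q[0],q[2]-q[0]);L=np.linalg.norm(v)
        if L<1e-5: continue
        v/=L; v*=np.sign(v[2])
        if v[2]<.7: continue
        i=abs((hd-q[0])@v)<.0025
        if best is None or i.sum()>best.sum(): best=i
    B=hd[best];m=B.mean(0);v=np.linalg.svd(B-m,full_matrices=False)[2][2];v*=np.sign(v[2])
    print(n,'head top: n',v.round(3),'pitch',np.degrees(np.arctan2(-v[0],v[2])).round(1),len(B),len(hd),'lat',np.percentile(B[:,1],[2,98]).round(4),m.round(4))
    for p in np.radians([33,36]):
        xf=np.array([np.cos(p),0,np.sin(p)]);zf=np.array([-np.sin(p),0,np.cos(p)])
        R=S[(S@xf< (np.array([-.125,0,.21])@xf)-.004)&(S[:,0]<-.1)]
        a=R@xf;b=R@zf
        print('  p',np.degrees(p).round(),'ring along',np.percentile(a,[0,2,10,90,98]).round(4),'up',np.percentile(b,[2,50,98,100]).round(4),'lat',np.percentile(R[:,1],[0,1,50,99,100]).round(4),len(R))
        y=R[:,1];far=R
        r=least_squares(lambda c:np.hypot(y-c[0],b-c[1])-.032,[np.median(y),b.max()-.032],loss='soft_l1',f_scale=.002)
        print('   circle ctr',r.x.round(4),'rms',np.sqrt(np.mean(r.fun**2)).round(4))
E
python3 m5.py | grep -v -e base -e post -e headtop
```

```text
scene0 head top: n [-0.62   0.062  0.782] pitch 38.4 104 315 lat [-0.0201  0.0233] [-0.0996  0.0043  0.228 ]
  p 33.0 ring along [-0.0138 -0.0114 -0.0076  0.0039  0.005 ] up [0.1946 0.2331 0.2516 0.2526] lat [-0.0274 -0.0223  0.016   0.0307  0.033 ] 258
   circle ctr [-0.005   0.2182] rms 0.0058
  p 36.0 ring along [-0.0014  0.0009  0.0046  0.0155  0.017 ] up [0.1943 0.232  0.2514 0.2524] lat [-0.0274 -0.0223  0.016   0.0307  0.033 ] 261
   circle ctr [-0.0049  0.218 ] rms 0.0058
top0 head top: n [-0.598  0.002  0.802] pitch 36.7 215 352 lat [-0.0222  0.022 ] [-0.1014  0.0003  0.2247]
  p 33.0 ring along [-0.0157 -0.0141 -0.0114  0.0018  0.0035] up [0.205  0.2378 0.2524 0.2538] lat [-0.0322 -0.0298  0.0054  0.0303  0.0307] 240
   circle ctr [-0.0017  0.2163] rms 0.0064
  p 36.0 ring along [-0.0028 -0.0013  0.0013  0.014   0.0175] up [0.2049 0.2372 0.2523 0.2536] lat [-0.0322 -0.0298  0.0062  0.0302  0.0307] 245
   circle ctr [-0.002   0.2162] rms 0.0067
```

```bash
cat >> h.py <<'E'
from scipy.spatial.transform import Rotation as Ro
yawc=np.radians(2.5);pit=np.radians(36)
exw=np.array([np.cos(yawc),np.sin(yawc),0]);up=np.array([0,0,1.])
xf=np.cos(pit)*exw+np.sin(pit)*up; zf=-np.sin(pit)*exw+np.cos(pit)*up
focus=np.array([.548,-.272,.124])
def rpy(x,z):
    x=np.array(x,float);z=np.array(z,float);R=np.stack([x,np.cross(z,x),z],1);return Ro.from_matrix(R).as_euler('xyz')
hand=np.array([.567,.3065,.145]); hy=np.radians(-17)
E
python3 - <<'E'
from h import *
s=robot.sense();print(s['joint_pos'])
for sg in(1,-1):
    x=sg*np.array([np.cos(hy),np.sin(hy),0]);o=rpy(x,[0,0,-1])
    of=rpy(sg*xf,-zf)
    for nm,p,q in(('above',hand+[0,0,.12],o),('pick',hand,o),('lift',hand+[0,0,.2],o),('final',focus+.13*zf,of),('appr',focus+.24*zf,of),('mid',[.52,-.0,.36],rpy(sg*exw,[0,0,-1]))):
        j=robot.inverse_kinematics(p,q);print(sg,nm,np.round(q,2),None if j is None else np.round(j,2))
E
```

```text
[-1.25092986  0.46939065 -0.04859897  1.5335709   0.0240781   1.14102222
 -0.08231964]
1 above [ 3.14  0.   -0.3 ] [-0.85  0.41  0.4   1.6  -0.17  1.16 -0.71]
1 pick [ 3.14  0.   -0.3 ] [-0.82  0.53  0.37  1.72 -0.23  0.93 -0.66]
1 lift [ 3.14  0.   -0.3 ] [-0.85  0.36  0.41  1.49 -0.15  1.32 -0.73]
1 final [ 3.14 -0.63  0.04] [ 0.35  0.12  0.33  2.22 -0.99  0.53  1.53]
1 appr [ 3.14 -0.63  0.04] [-0.32 -0.24  0.96  2.2  -0.36  0.62  0.97]
1 mid [3.14 0.   0.04] [-0.63  0.13  0.62  1.76 -0.08  1.28  0.05]
-1 above [3.14 0.   2.84] [-0.41  0.41 -0.21  1.58  0.09  1.16  2.21]
-1 pick [3.14 0.   2.84] [-0.38  0.53 -0.26  1.7   0.16  0.94  2.15]
-1 lift [3.14 0.   2.84] [-0.43  0.36 -0.18  1.46  0.06  1.32  2.23]
-1 final [-3.14  0.63 -3.1 ] [ 0.18  0.12  0.52  2.22 -1.03  0.55 -1.58]
-1 appr [-3.14  0.63 -3.1 ] [ 0.42 -0.09  0.33  2.18 -0.66  0.7  -1.9 ]
-1 mid [-3.14  0.   -3.1 ] None
```

```bash
python3 - <<'E'
from h import *
x=np.array([np.cos(hy),np.sin(hy),0]);o=rpy(x,[0,0,-1])
robot.grip(1.0,60)
robot.goto((hand+[0,0,.13]).tolist(),o.tolist())
print(robot.sense()['t'],robot.sense()['tcp_pos'])
r=robot.move_straight(hand.tolist(),vel=.1,contact_N=8)
s=robot.sense();print(r,s['t'],s['tcp_pos'],s['wrist_force'])
grab('scene','s1');grab('top','t1')
E
python3 - <<'E'
import cv2,numpy as np
a=cv2.imread('pics/s1.png')[200:370,280:450];b=cv2.imread('pics/t1.png')[120:240,110:260]
o=np.zeros((400,800,3),np.uint8);o[:,:400]=cv2.resize(a,(400,400));o[:320,400:]=cv2.resize(b,(400,320))
cv2.imwrite('pics/pick1.png',cv2.convertScaleAbs(o,alpha=1.5))
E
```

```text
2.0333 [0.56593559 0.3086002  0.27464505]
False 3.4833 [0.56748922 0.30671269 0.14579013] [ 0.45763881  0.14138251 -0.44125179]
```

View pics/pick1.png

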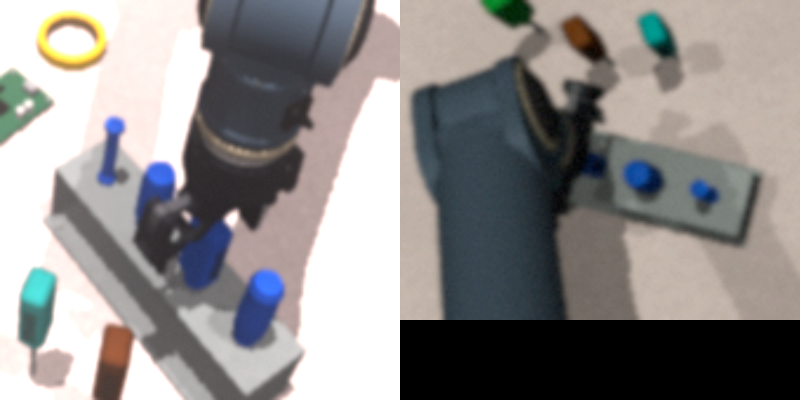

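The open jaws straddle the block handle (scene crop around (205,255)), and the neighbouring tools are undisturbed. Next: grip and lift.

```bash
python3 - <<'E'
from h import *
robot.grip(0.0,70)
s=robot.sense();print(s['t'],s['opening'],s['tcp_pos'],s['wrist_force'])
robot.move_straight((hand+[0,0,.20]).tolist(),vel=.12)
robot.sleep(.2)
s=robot.sense();print(s['t'],s['opening'],s['tcp_pos'],s['wrist_force'])
x=np.array([np.cos(hy),np.sin(hy),0])
try:
    robot.goto([.52,0.03,.37],rpy(exw,[0,0,-1]).tolist()); 
except robot.IKError as e: print(e)
s=robot.sense();print(s['t'],s['opening'],s['tcp_pos'],s['joint_pos'].round(2) if hasattr(s['joint_pos'],'round') else s['joint_pos'])
for nm,d in(('final',.13),('appr',.22),('appr2',.27)):
    j=robot.inverse_kinematics((focus+d*zf).tolist(),rpy(xf,-zf).tolist());print(nm,None if j is None else np.round(j,2))
grab('scene','s2')
E
```

```text
4.1667 0.27056614155482556 [0.56703839 0.30657106 0.14514898] [-1.49913884  0.16090056  0.49691662]
6.1833 0.2701070339262655 [0.56688891 0.30647342 0.3445692 ] [ 0.14301354  0.01580265 -1.11651469]
7.275 0.2710605878809399 [0.52030704 0.0315657  0.3699556 ] [-0.57  0.12  0.48  1.73 -0.06  1.3  -0.03]
final [ 0.88  0.14 -0.24  2.19 -0.87  0.47  1.42]
appr [-0.33 -0.17  1.    2.21 -0.49  0.6   1.09]
appr2 [-0.16 -0.26  0.82  2.18 -0.34  0.69  0.95]
```

View pics/s2.png

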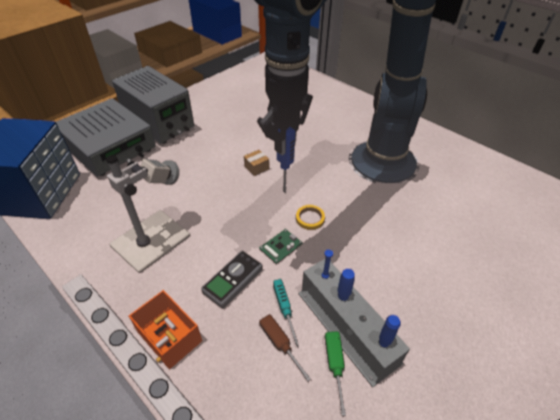

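The driver is held, with its tip at pixel (285,189), and the blue tools are still in the rack. The brown, green and turquoise look-alikes that seemed to stand before now lie on the bench, so I'll check when that happened. First I'll compare the held tip and handle with what I expect.

```bash
python3 - <<'E'
from h import *
s=robot.sense();f=grab('top','t2');f=pickle.load(open('s2.pkl','rb'))
R=Ro.from_euler('xyz',s['tcp_rot']).as_matrix();p=np.array(s['tcp_pos'])
def proj(f,X):
    c=f['R']@X+f['t'];return np.array([f['cx']+f['fx']*c[0]/c[2],f['cy']+f['fy']*c[1]/c[2]]).round(1)
print('exp tip',proj(f,p+R@[0,0,.130]),'neck',proj(f,p+R@[0,0,.055]))
W=cloud(f);hsv=cv2.cvtColor(f['image'],cv2.COLOR_RGB2HSV)
m=(hsv[...,0]>105)&(hsv[...,0]<130)&(hsv[...,1]>150);m[:, :260]=0;m[:,310:]=0;m[:115]=0;m[200:]=0
P=W[m];P=P[~np.isnan(P[:,0])];P=P[np.linalg.norm(P-p,axis=1)<.15];L=(P-p)@R;L*=1000
print(len(L),'local min/max',L.min(0).round(1),L.max(0).round(1))
for lo in range(-10,60,10):
    q=L[(L[:,2]>=lo)&(L[:,2]<lo+10)]
    if len(q):print(lo,len(q),q.min(0).round(1),q.max(0).round(1))
sub=f['image'][100:210,230:340];cv2.imwrite('pics/held.png',cv2.resize(sub,(550,550),interpolation=3)[:,:,::-1])
E
```

```text
exp tip [284.1 192.5] neck [284.7 166.6]Traceback (most recent call last):
  File "<stdin>", line 10, in <module>
    return umr_minimum(a, axis, None, out, keepdims, initial, where)
ValueError: zero-size array to reduction operation minimum which has no identity
```

View pics/t2.png

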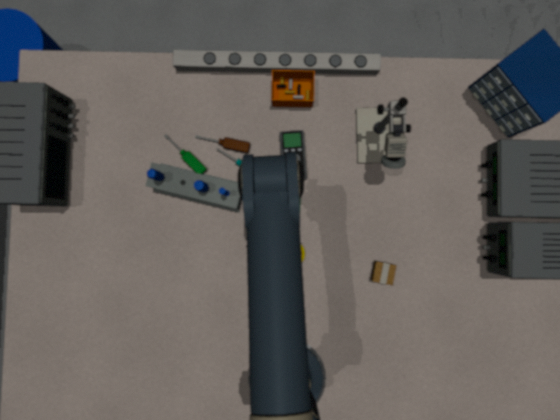

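View pics/t1.png

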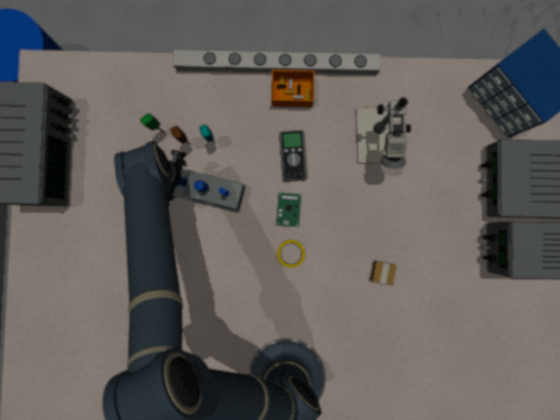

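```bash
python3 - <<'E'
from h import *
f=pickle.load(open('s2.pkl','rb'));s=robot.sense();p=np.array(s['tcp_pos']);R=Ro.from_euler('xyz',s['tcp_rot']).as_matrix()
sub=f['image'][110:200,240:330];cv2.imwrite('pics/held.png',cv2.resize(cv2.convertScaleAbs(sub,alpha=1.8),(540,540),interpolation=3)[:,:,::-1])
W=cloud(f);L=(W-p)@R*1000
hsv=cv2.cvtColor(f['image'],cv2.COLOR_RGB2HSV)
for v in range(125,196,4):
    row=[(u,*L[v,u].round(0).astype(int)) for u in range(270,300) if np.isfinite(L[v,u,0]) and np.abs(L[v,u,:2]).max()<40]
    if row: print(v,row[0],row[-1],len(row))
E
```

```text
125 (274, np.int64(23), np.int64(9), np.int64(-56)) (298, np.int64(-23), np.int64(-12), np.int64(-42)) 25
129 (275, np.int64(20), np.int64(9), np.int64(-45)) (297, np.int64(-19), np.int64(-13), np.int64(-35)) 23
133 (276, np.int64(39), np.int64(-11), np.int64(-56)) (296, np.int64(-25), np.int64(-6), np.int64(-19)) 21
137 (276, np.int64(39), np.int64(-11), np.int64(-47)) (295, np.int64(-18), np.int64(-10), np.int64(-16)) 20
141 (276, np.int64(39), np.int64(-11), np.int64(-38)) (295, np.int64(-17), np.int64(-11), np.int64(-7)) 20
145 (274, np.int64(26), np.int64(6), np.int64(-12)) (294, np.int64(-8), np.int64(-16), np.int64(-4)) 21
149 (274, np.int64(23), np.int64(9), np.int64(0)) (294, np.int64(-9), np.int64(-16), np.int64(6)) 21
153 (276, np.int64(9), np.int64(16), np.int64(23)) (294, np.int64(-13), np.int64(-13), np.int64(20)) 19
157 (276, np.int64(9), np.int64(16), np.int64(32)) (293, np.int64(-4), np.int64(-18), np.int64(23)) 18
161 (279, np.int64(11), np.int64(6), np.int64(36)) (293, np.int64(-6), np.int64(-17), np.int64(34)) 15
165 (280, np.int64(7), np.int64(7), np.int64(50)) (289, np.int64(-4), np.int64(-8), np.int64(49)) 10
169 (284, np.int64(2), np.int64(0), np.int64(60)) (286, np.int64(-3), np.int64(-1), np.int64(63)) 3
173 (284, np.int64(2), np.int64(0), np.int64(71)) (285, np.int64(0), np.int64(-2), np.int64(71)) 2
177 (283, np.int64(2), np.int64(2), np.int64(83)) (285, np.int64(1), np.int64(-2), np.int64(82)) 3
181 (283, np.int64(2), np.int64(2), np.int64(96)) (285, np.int64(2), np.int64(-4), np.int64(92)) 3
185 (283, np.int64(3), np.int64(1), np.int64(106)) (285, np.int64(2), np.int64(-4), np.int64(103)) 3
189 (283, np.int64(3), np.int64(1), np.int64(117)) (285, np.int64(0), np.int64(-2), np.int64(118)) 3
```

View pics/held.png

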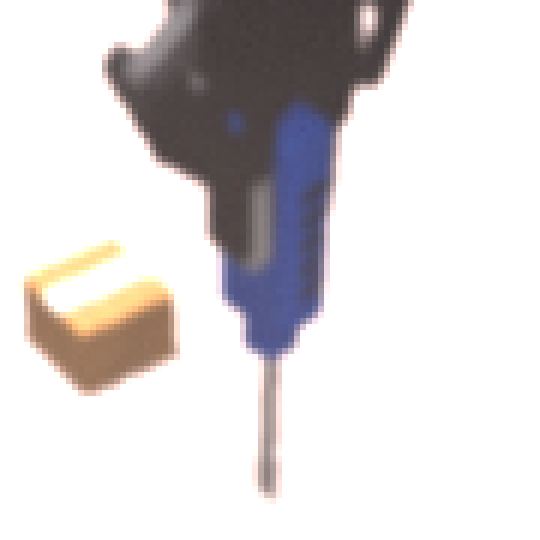

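The shaft lies on the tool axis to within about 2 mm, and the tip is about 0.128 m ahead of the TCP. I'll now go to the approach pose on the leaning axis, above the viewing point.

```bash
python3 - <<'E'
from h import *
robot.goto((focus+.25*zf).tolist(),rpy(xf,-zf).tolist())
s=robot.sense();print(s['t'],s['opening'],s['tcp_pos'],np.round(s['joint_pos'],2))
for d in(.22,.19,.16,.129):
    j=robot.inverse_kinematics((focus+d*zf).tolist(),rpy(xf,-zf).tolist());print(d,None if j is None else np.round(j,2))
grab('scene','s3');grab('top','t3')
E
```

```text
8.6417 0.2694023330088273 [ 0.40236922 -0.27756356  0.32685258] [-0.34 -0.28  0.96  2.19 -0.28  0.63  0.89]
0.22 [-0.46 -0.23  1.09  2.21 -0.37  0.57  0.97]
0.19 [-0.62 -0.15  1.28  2.23 -0.54  0.54  1.15]
0.16 [-0.47  0.1   1.27  2.24 -0.99  0.65  1.56]
0.129 [ 0.35  0.12  0.33  2.22 -1.    0.53  1.53]
```

View pics/s3.png

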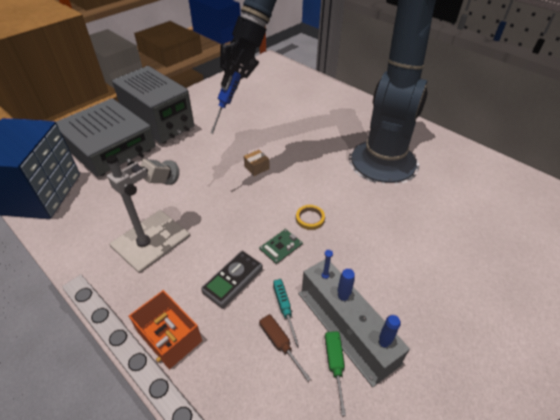

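The scene view shows the driver leaning correctly in the air at (225,105), well clear of the camera. The IK branch here runs into joint limits near the final pose. I'll shift the elbow in small steps in free air towards the branch that reaches it, and recheck after each step.

```bash
python3 - <<'E'
from h import *
o=rpy(xf,-zf).tolist();P=(focus+.25*zf).tolist()
for i in range(3):
    j=np.array(robot.sense()['joint_pos']);j[0]+=.2;j[2]-=.2
    robot.move_joints(j.tolist());p1=robot.sense()['tcp_pos']
    robot.goto(P,o);s=robot.sense();print(s['t'],np.round(p1,3),np.round(s['tcp_pos'],3),np.round(s['joint_pos'],2))
for d in(.22,.19,.16,.129):
    j=robot.inverse_kinematics((focus+d*zf).tolist(),o);print(d,None if j is None else np.round(j,2))
E
```

```text
9.3333 [ 0.394 -0.277  0.345] [ 0.401 -0.278  0.325] [-0.23 -0.23  0.89  2.19 -0.38  0.65  0.98]
9.925 [ 0.394 -0.277  0.339] [ 0.401 -0.278  0.326] [-0.09 -0.19  0.78  2.19 -0.47  0.67  1.07]
10.5167 [ 0.395 -0.277  0.335] [ 0.401 -0.279  0.326] [ 0.08 -0.15  0.64  2.18 -0.55  0.69  1.14]
0.22 [ 0.05 -0.09  0.67  2.2  -0.65  0.64  1.23]
0.19 [ 0.01 -0.02  0.71  2.22 -0.77  0.61  1.34]
0.16 [-0.01  0.06  0.73  2.23 -0.91  0.59  1.47]
0.129 [ 0.35  0.12  0.33  2.22 -1.    0.53  1.53]
```

```bash
python3 - <<'E'
from h import *
o=rpy(xf,-zf).tolist();P=(focus+.25*zf).tolist()
for i in range(2):
    j=np.array(robot.sense()['joint_pos']);j[0]+=.2;j[2]-=.2
    robot.move_joints(j.tolist());robot.goto(P,o);s=robot.sense();print(s['t'],np.round(s['joint_pos'],2))
for d in(.22,.19,.16,.129):
    j=robot.inverse_kinematics((focus+d*zf).tolist(),o);print(d,None if j is None else np.round(j,2))
try:
    for d in(.22,.19,.165): robot.move_straight((focus+d*zf).tolist(),vel=.06)
except robot.IKError as e: print('IK',e)
s=robot.sense();print(s['t'],s['opening'],np.round(s['tcp_pos'],3),np.round(s['joint_pos'],2))
j=robot.inverse_kinematics((focus+.129*zf).tolist(),o);print(None if j is None else np.round(j,2))
grab('scene','s4')
E
```

```text
11.1083 [ 0.27 -0.12  0.47  2.18 -0.6   0.7   1.19]
11.7 [ 0.46 -0.1   0.3   2.17 -0.65  0.72  1.23]
0.22 [ 0.45 -0.05  0.29  2.19 -0.71  0.66  1.28]
0.19 [ 0.43  0.    0.29  2.2  -0.79  0.61  1.35]
0.16 [ 0.41  0.06  0.29  2.21 -0.88  0.56  1.43]
0.129 [ 0.41  0.12  0.27  2.21 -0.99  0.52  1.52]
13.5667 0.27344958710646483 [ 0.451 -0.276  0.257] [ 0.42  0.05  0.28  2.21 -0.86  0.57  1.41]
[ 0.42  0.12  0.26  2.21 -0.98  0.52  1.52]
```

View pics/s4.png

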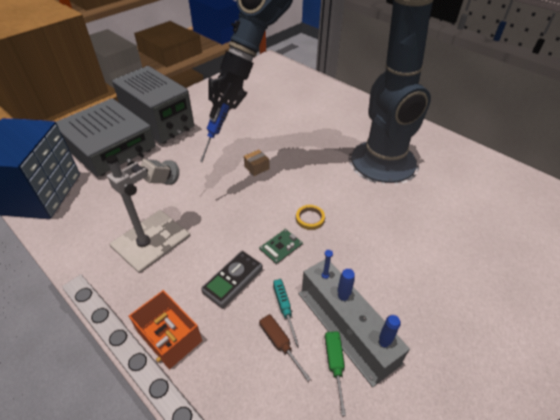

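The branch is now continuous all the way. The blade end is at pixel (203,160), clear of the ring at (170,172). I'll do the final approach and check it.

```bash
python3 - <<'E'
from h import *
o=rpy(xf,-zf).tolist()
robot.move_straight((focus+.128*zf).tolist(),vel=.04)
robot.sleep(.5)
s=robot.sense();p=np.array(s['tcp_pos']);R=Ro.from_euler('xyz',s['tcp_rot']).as_matrix()
print(s['t'],s['opening'],p.round(4),np.round(s['joint_pos'],2),'vmax',np.abs(s['joint_velocities']).max(),s['wrist_force'])
print('x err deg',np.degrees(np.arccos(R[:,0]@xf)),'z',np.degrees(np.arccos(-R[:,2]@zf)),'tip est-focus',(p+R@[0,0,.128]-focus).round(4))
f=grab('scene','s5');t=grab('top','t5')
for g in(f,t):
    for n,X in(('focus',focus),('lens',focus+.09*xf)):
        c=g['R']@X+g['t'];print(n,(g['cx']+g['fx']*c[0]/c[2]).round(1),(g['cy']+g['fy']*c[1]/c[2]).round(1))
# local-frame cloud of shaft
W=cloud(f);L=(W-p)@R*1000
k=(np.abs(L[...,0])<12)&(np.abs(L[...,1])<12)&(L[...,2]>58)&(L[...,2]<140)
v,u=np.nonzero(k);Q=L[k];i=np.argsort(Q[:,2])
for a in range(58,140,10):
    q=(Q[:,2]>=a)&(Q[:,2]<a+10)
    if q.any():print(a,q.sum(),Q[q].mean(0).round(1),u[q].mean().round(1),v[q].max())
a=cv2.resize(f['image'][90:200,120:260],(700,550),interpolation=3);cv2.imwrite('pics/fin.png',cv2.convertScaleAbs(a,alpha=1.4)[:,:,::-1])
E
```

```text
15.1917 0.2737689926929145 [ 0.4728 -0.2753  0.2276] [ 0.43  0.12  0.25  2.21 -0.99  0.51  1.52] vmax 0.00220349584178282 [-0.19908744 -0.12388169 -1.2073176 ]
x err deg 0.004799166773706771 z 0.0044638790687059025 tip est-focus [ 0. -0.  0.]
focus 196.3 173.9
lens 171.4 172.5
focus 389.1 191.7
lens 392.6 162.8
58 7 [ 3.4 -1.7 63.1] 203.9 154
68 8 [ 1.9 -0.7 72.8] 202.8 157
78 8 [ 3.  -2.1 83.4] 201.5 161
88 7 [ 2.4 -1.  93.4] 200.1 164
98 8 [  2.4  -1.1 102.9] 199.0 167
108 10 [  2.6  -1.3 112.4] 197.8 171
118 9 [  1.6  -0.4 122.1] 196.7 174
128 1 [ -0.2   5.5 128. ] 195.0 173
```

View pics/fin.png

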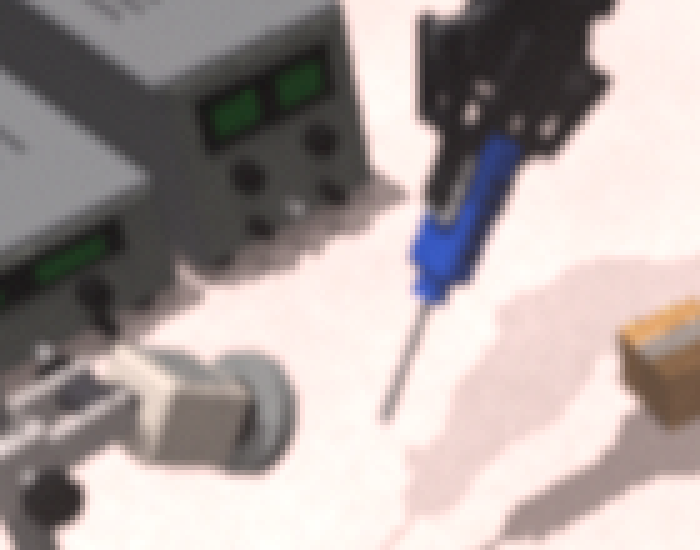

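View pics/t5.png

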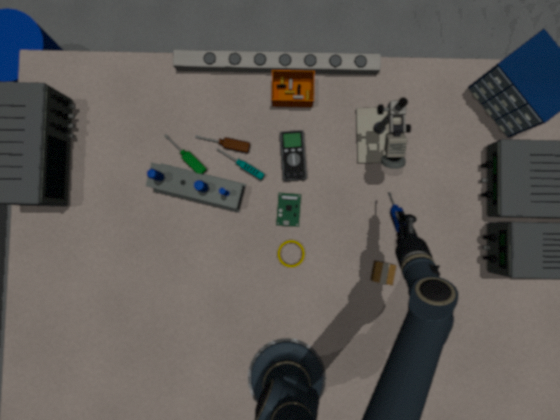

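The blade end is in front of the ring, at scene pixel (196,174), against a predicted viewing point of (196.3,173.9). In the top view it is at (390,192), against a predicted (389,192). The rack tools, board (288,210), meter (292,155), tape (291,253) and carton (383,272) are at their starting pixels. The arm is still, so I'm handing in.

```bash
python3 - <<'E'
from h import *
print(robot.close_job()); s=robot.sense();print(s['t'],s['opening'],np.round(s['tcp_pos'],4))
E
```

```text
the job is handed in; nothing more can be done
None
the job is handed in; nothing more can be done
```

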